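# Pack the glass fruit order

### The job

Pack the coloured glass fruit into the dark wooden tray: stand the apple, the pear, the lemon and the plum upright, each in the middle of the round card of its own colour. Set each piece down gently, for the glass must not be dropped, then let go of it. The milky-white apple and pear are trial pieces that do not belong to the order: leave them standing where they are.

Things in the scene. Friction and masses are not known exactly. Their poses are not given: they have to be found in the camera images.
- apple: Red glass apple, 56 mm across at its widest band (22 to 36 mm above its underside), foot 36 mm across, 52 mm tall plus a thin 10 mm brown stalk and a small green leaf. Origin: centre of its flat underside, z up. Round about z (yaw means nothing). Rigid glass, about 0.14 kg, loose, upright on the bench (z = 0). Grip from above on the widest band, fingertips some 15 mm above its underside.
- pear: Green glass pear, 52 mm across at its widest band (20 to 34 mm above its underside), foot 36 mm across, narrowing above to a neck, 74 mm tall plus a thin 8 mm brown stalk. Origin: centre of its flat underside, z up. Round about z (yaw means nothing). Rigid glass, about 0.14 kg, loose, upright on the bench (z = 0). Grip from above on the widest band, fingertips some 15 mm above its underside.
- lemon: Yellow glass lemon standing on end, 47 mm across at its widest band (22 to 38 mm above its underside), foot 32 mm across, 67 mm tall with a small nipple on top. Origin: centre of its flat underside, z up. Round about z (yaw means nothing). Rigid glass, about 0.14 kg, loose, upright on the bench (z = 0). Grip from above on the widest band, fingertips some 15 mm above its underside.
- plum: Blue glass plum, 48 mm across at its widest band (20 to 35 mm above its underside), foot 32 mm across, 52 mm tall plus a thin 9 mm brown stalk. Origin: centre of its flat underside, z up. Round about z (yaw means nothing). Rigid glass, about 0.14 kg, loose, upright on the bench (z = 0). Grip from above on the widest band, fingertips some 15 mm above its underside.
- white_apple: Milky-white (uncoloured) glass apple, 56 mm across at its widest band (22 to 36 mm above its underside), foot 36 mm across, 52 mm tall plus a thin 10 mm brown stalk; a trial piece, not packed. Origin: centre of its flat underside, z up. Round about z (yaw means nothing). Rigid glass, about 0.14 kg, loose, upright on the bench (z = 0).
- white_pear: Milky-white (uncoloured) glass pear, 52 mm across at its widest band (20 to 34 mm above its underside), foot 36 mm across, narrowing above to a neck, 74 mm tall plus a thin 8 mm brown stalk; a trial piece, not packed. Origin: centre of its flat underside, z up. Round about z (yaw means nothing). Rigid glass, about 0.14 kg, loose, upright on the bench (z = 0).
- card_red: Red round card, 64 mm across, 2 mm thick, fixed, central in one of 4 compartments of the dark wooden tray. Origin: centre of its underside; its top is 7 mm above the bench. x, y along the tray's sides. Tray: fixed, 210 x 210 mm, floor 5 mm; walls and the divider each way 5 mm thick, tops 16 mm above the bench; compartments 97 mm square, card centres 102.5 mm apart.
- card_green: Green round card, 64 mm across, 2 mm thick, fixed, central in one of 4 compartments of the dark wooden tray. Origin: centre of its underside; its top is 7 mm above the bench. x, y along the tray's sides. Tray: fixed, 210 x 210 mm, floor 5 mm; walls and the divider each way 5 mm thick, tops 16 mm above the bench; compartments 97 mm square, card centres 102.5 mm apart.
- card_yellow: Yellow round card, 64 mm across, 2 mm thick, fixed, central in one of 4 compartments of the dark wooden tray. Origin: centre of its underside; its top is 7 mm above the bench. x, y along the tray's sides. Tray: fixed, 210 x 210 mm, floor 5 mm; walls and the divider each way 5 mm thick, tops 16 mm above the bench; compartments 97 mm square, card centres 102.5 mm apart.
- card_blue: Blue round card, 64 mm across, 2 mm thick, fixed, central in one of 4 compartments of the dark wooden tray. Origin: centre of its underside; its top is 7 mm above the bench. x, y along the tray's sides. Tray: fixed, 210 x 210 mm, floor 5 mm; walls and the divider each way 5 mm thick, tops 16 mm above the bench; compartments 97 mm square, card centres 102.5 mm apart.

How it is judged (in metres and radians):
At the end, for the whole second after the job is handed in: Each coloured fruit stands upright (within 0.15 rad) on the card of its colour, its underside on the card (its origin less than 8 mm above the card's) and its centre within 15 mm of the card's centre, at rest and released; the white apple and pear are upright and within 20 mm of where they started (horizontal distance between apple and card_red below 0.015 m and z of apple in the frame of card_red below 0.008 m and angle between each of apple, pear, lemon, plum, white_apple, white_pear's own z axis and vertical below 0.15 rad and linear speed of each of apple, pear, lemon, plum below 0.03 m/s and contact force between each of apple, pear, lemon, plum and the fingers below 0.1 N and horizontal distance between pear and card_green below 0.015 m and z of pear in the frame of card_green below 0.008 m and horizontal distance between lemon and card_yellow below 0.015 m and z of lemon in the frame of card_yellow below 0.008 m and horizontal distance between plum and card_blue below 0.015 m and z of plum in the frame of card_blue below 0.008 m and distance of each of white_apple, white_pear from where it was at the start of the episode below 0.02 m); the robot touches nothing.
It fails at once if a coloured fruit is dropped (it falls free of the fingers faster than 0.8 m/s, a fall of more than about 30 mm) ((linear speed of apple above 0.8 m/s and contact force between apple and the fingers below 0.02 N) or (linear speed of pear above 0.8 m/s and contact force between pear and the fingers below 0.02 N) or (linear speed of lemon above 0.8 m/s and contact force between lemon and the fingers below 0.02 N) or (linear speed of plum above 0.8 m/s and contact force between plum and the fingers below 0.02 N)).
It fails at once if a white fruit is moved more than 20 mm or knocked over (distance of any of white_apple, white_pear from where it was at the start of the episode above 0.02 m or angle between any of white_apple, white_pear's own z axis and vertical above 0.4 rad).
It also fails if it takes over 128 s, if anything falls off the work surface, if the arm or the gripper's body presses on something with over 40 N, if the wrist force passes 120 N, or if a joint passes its speed limit or range.

### The arm

A 6-joint arm with a two-finger parallel gripper is mounted at the origin on the work surface. World frame = base frame: x ahead of the robot, y to its left, z up, the work surface at z = 0. Lengths are in mm, angles in rad, forces in N, time in s.
With the tool pointing down it reaches from about 325 to 775 mm from the base axis. Payload 5.5 kg.
Tool frame: the origin (TCP) lies at the very end of the fingers, on their centre line; the grasp point (between the pads) lies 19 mm behind it; z points along the fingers, y is the line along which they close (so a half turn about z gives the same grasp; the last joint's range is limited). The gripper opens to 88 mm and grips with 3 to 60 N. Pads are 20 mm wide; open, the fingers measure 115 mm over their backs; the gripper's body (75 mm by 178 mm) begins 61 mm behind the grasp point.
Start: joints at [-1.23, 0.091, 1.231, -0, 1.82, -0.057], TCP at [232.436, -553.164, 222.631] pointing down, gripper open.
Joint ranges: [-2.87, 2.87], [-0.86, 2.18], [0.17, 2.46], [-1.51, 4.65], [0.06, 2.69], [-2.65, 2.65]. Speed limits (rad/s): [2.57, 2.57, 3.01, 3.14, 3.14, 3.14].

### API

Orientations are given as a 3x3 rotation matrix whose columns are the frame's x, y, z axes.
In Python, from workcell import env gives the robot as it stands.
- The arm moves only by the shell command python3 -m pendant 'ROWS' [OPENING]. ROWS is JSON, a list of rows, each an object of numbers: "x", "y", "z": the shift along the world's x, y, z in mm; "rx", "ry", "rz": the turn, a rotation vector about the world's x, y, z in rad. A call has 1 to 10 rows; each row is the pose to reach, as a shift and turn from the pose commanded when the call began; what a row does not reach only later rows make up. A row lasts 1/8 s, in which the tool goes at most 62.5 mm and 10.7 degrees, less where a joint would pass 70% of its speed; a pose out of reach is approached as far as the arm can. A call with a gripper value outside its range is refused whole. OPENING is the opening, from 0 (shut) to 1 (fully open), set as the call begins (- or left out, the last holds). The fingers move at their own pace and stop on an object; the grip force is fixed at half the most. Time passes only in rows, so rows that repeat a pose let the fingers close. It gives the time, the measured TCP pose, the force, the opening and the grip force at its end, in the units of the state.
- env.sense(): the state, without advancing time (a new reading comes with each control period).
- env.camera(name): name is "scene" or "side" or "wrist"; returns (picture, depth): 384x512x3 uint8, blue, green, red; 384x512 float32, mm along the optical axis (not along the pixel's ray), 0 where there is no reading.
- env.camera_info(name): a dict with "mtx" (3x3 intrinsics, pixels), "world_from_camera" (4x4, takes a point from camera to world coordinates); the wrist camera has in their place "tool_from_camera" (4x4, takes a point from camera to tool coordinates, whose origin is the TCP and whose axes are the flange's). Camera axes: x right, y down, z forward; pixel columns grow to the right and rows downward; lengths in mm; the calibration is good to about 2 mm. A picture is of the moment at which its call begins: read the wrist's pose just before it. camera_info takes no time and is no camera call.
- env.sign_off(): hands the job in; it is judged then, once.
The state is a dict: "time": time; "joints": joint angles; "qvel": joint speeds; "joint_efforts": joint torques, N m; "ee_pos": TCP position; "ee_rot": TCP orientation; "ft_force": force on the tool from outside, world axes, zero at the start; "torque": the same for the moment, N m; "opening": opening from 0.0 (shut) to 1.0 (fully open); "grip_force": force on a finger pad.
Only numpy, scipy, OpenCV 4.12 (cv2) and the standard library are available. Lean on these libraries where they do the work, as an engineer would, in place of code of your own. Each camera call takes 0.05 s, during which the arm holds its last target. There are 200 camera calls.

## Working session

There is one attempt and no reset: what is moved stays moved. The work goes in short steps, Python scripts to look and compute and a shell command to move; the robot and the scene stay as the last step left them, time stands still between calls to the robot, and variables do not carry over. Pictures are saved under pics/ and viewed, at most 14 in all, crops included, and the job is handed in when it is done.

```bash
mkdir -p pics; cat > h.py <<'E'
import numpy as np, cv2
from workcell import env
def pts(name,depth):
    i=env.camera_info(name);K=np.array(i["mtx"]);T=np.array(i["world_from_camera"])
    v,u=np.mgrid[:depth.shape[0],:depth.shape[1]]
    P=np.stack([(u-K[0,2])/K[0,0]*depth,(v-K[1,2])/K[1,1]*depth,depth],-1)
    return P@T[:3,:3].T+T[:3,3]
E
python3 - <<'E'
from h import *
for n in("scene","side"):
    p,d=env.camera(n);cv2.imwrite(f"pics/{n}.png",p);np.savez(f"{n}.npz",p=p,d=d)
    i=env.camera_info(n);print(n,np.round(i["world_from_camera"],3).tolist(),np.round(i["mtx"],1).tolist(),(d==0).mean())
print(env.sense())
E
```

```text
scene [[0.484, 0.495, -0.722, 1185.066], [0.875, -0.277, 0.397, -338.936], [-0.004, -0.824, -0.567, 545.994], [0.0, 0.0, 0.0, 1.0]] [[351.6, 0.0, 252.4], [0.0, 351.6, 191.9], [0.0, 0.0, 1.0]] 0.004099527994791667
side [[0.944, -0.254, 0.21, 364.967], [-0.329, -0.707, 0.626, -544.845], [-0.01, -0.66, -0.751, 714.199], [0.0, 0.0, 0.0, 1.0]] [[394.5, 0.0, 253.2], [0.0, 394.5, 184.4], [0.0, 0.0, 1.0]] 0.003931681315104167
{'time': 0.1, 'joints': array([-1.22969820e+00,  9.17909771e-02,  1.23178224e+00, -2.22678179e-05,
        1.81980772e+00, -5.66950728e-02]), 'qvel': array([ 0.00138347, -0.0008466 , -0.00241166,  0.00026337, -0.00048997,
        0.00108716]), 'joint_efforts': array([ 2.66925679e-03, -4.47855484e+01, -4.07571459e+01,  6.98085199e-02,
        2.84009229e-02, -1.34243546e-04]), 'ee_pos': array([ 232.33270924, -552.89333234,  221.60604997]), 'ee_rot': array([[ 9.21920262e-01,  3.87379205e-01, -6.18559136e-04],
       [ 3.87379691e-01, -9.21918738e-01,  1.67804023e-03],
       [ 7.97766311e-05, -1.78663653e-03, -9.99998401e-01]]), 'ft_force': array([0.01239743, 0.04999143, 0.445584  ]), 'torque': array([-0.04107166, -0.03069615,  0.07098968]), 'grip_force': 0.0, 'opening': 1.0010255901615397}
```

View pics/scene.png

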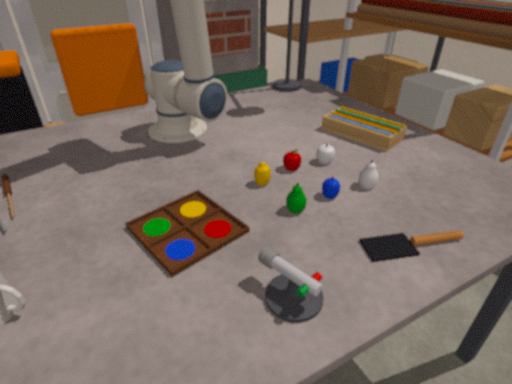

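View pics/side.png

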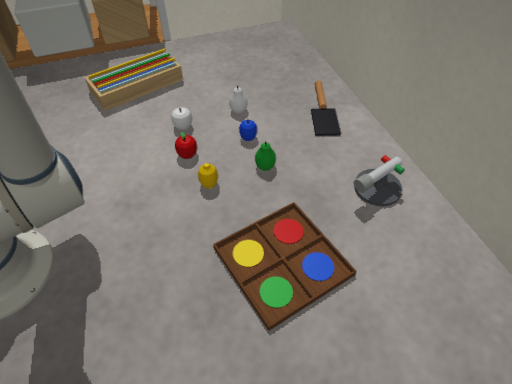

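The scene view shows:
- lemon (262,174), apple (292,160), pear (297,200), plum (331,187)
- white apple (326,154), white pear (369,176)
- tray cards: Y (193,209), G (157,226), R (217,229), B (180,249)

The side view shows the same layout, with the tray near (284,262).

```bash
cat >> h.py <<'E'
C={"red":((0,12),(168,180)),"yellow":((18,34),),"green":((45,80),),"blue":((105,130),)}
ROI={"scene":((225,130,400,225),(120,190,255,280)),"side":((160,75,290,195),(205,195,365,330))}
def blobs(name,p,roi,white=False):
    x0,y0,x1,y1=roi;h=cv2.cvtColor(p,cv2.COLOR_BGR2HSV);out={}
    keep=np.zeros(h.shape[:2],np.uint8);keep[y0:y1,x0:x1]=255
    ms={c:sum(cv2.inRange(h,(a,130,60),(b,255,255)) for a,b in r) for c,r in C.items()}
    if white: ms["white"]=cv2.inRange(h,(0,0,150),(180,45,255))
    for c,m in ms.items():
        n,L,S,cc=cv2.connectedComponentsWithStats(cv2.morphologyEx(m&keep,cv2.MORPH_CLOSE,np.ones((5,5))))
        o=sorted(range(1,n),key=lambda i:-S[i,4])[:2 if c=="white" else 1]
        for k,i in enumerate(sorted(o,key=lambda i:cc[i,0])): out[c+(str(k) if c=="white" else "")]=(cc[i],S[i],L==i)
    return out
def ray(name,uv):
    i=env.camera_info(name);K=np.array(i["mtx"]);T=np.array(i["world_from_camera"])
    return T[:3,3],T[:3,:3]@np.array([(uv[0]-K[0,2])/K[0,0],(uv[1]-K[1,2])/K[1,1],1])
def onplane(name,uv,z):
    o,d=ray(name,uv);return (o+d*(z-o[2])/d[2])[:2]
def axis(uvA,uvB):
    (a,d),(b,e)=ray("scene",uvA),ray("side",uvB)
    s=np.linalg.solve(np.c_[d,-e][:2],(b-a)[:2]);return a[:2]+d[:2]*s[0],(a+d*s[0])[2],(b+e*s[1])[2]
def measure(A,B):
    f={n:blobs(n,p,ROI[n][0],True) for n,p in(("scene",A),("side",B))}
    return {k:(axis(f["scene"][k][0],f["side"][k][0]),f["scene"][k][1],f["side"][k][1],f["scene"][k][2],f["side"][k][2]) for k in f["scene"]}
E
python3 - <<'E'
from h import *
Z={n:np.load(n+".npz") for n in("scene","side")}
for n in Z:
    for c,(cc,s,m) in blobs(n,Z[n]["p"],ROI[n][1]).items(): print("card",n,c,onplane(n,cc,7).round(1),s)
    for c,(cc,s,m) in blobs(n,Z[n]["p"],ROI[n][0],True).items():
        q=pts(n,Z[n]["d"])[m]; print("depth",n,c,np.median(q,0).round(1),s)
for k,v in measure(Z["scene"]["p"],Z["side"]["p"]).items(): print(k,v[0][0].round(1),v[0][1:])
E
```

```text
card scene red [ 569.2 -165.8] [ 127  192  121   84 3764]
card scene yellow [ 491.4 -130.3] [179 200  28  19 404]
card scene green [ 514.8 -230.2] [143 218  28  18 378]
card scene blue [ 614.4 -207. ] [165 239  30  21 498]
depth scene red [454.  194.5  39.4] [284 152  17  19 272]
depth scene yellow [433.4 520.5  25.8] [339 130  55  17 375]
depth scene green [626.4  89.4  41.8] [287 185  19  29 386]
depth scene blue [619.8 202.9  38.2] [323 179  17  20 268]
depth scene white0 [598.1 -20.8   1.2] [243 208  18  17 105]
depth scene white1 [494.1 254.5   1.7] [ 225  130  175   95 8698]
card side red [ 555.9 -171.3] [ 214  203  142  124 6411]
card side yellow [ 489.8 -130. ] [232 239  32  28 714]
card side green [ 513.1 -230.5] [260 277  33  31 823]
card side blue [ 612.6 -207.4] [302 253  32  28 706]
depth side red [436.1 190.4  42.7] [175 135  22  24 411]
depth side yellow [461.7  74.3  45.3] [198 163  20  26 388]
depth side green [607.2  86.2  43.5] [255 143  20  28 404]
depth side blue [602.8 200.4  39.6] [239 120  18  21 289]
depth side white0 [515.4 294.5  -0.6] [ 160   75   97  120 5778]
depth side white1 [670.6 245.4  -0.9] [245 100  45  46 933]
red [437.7 206.8] (np.float64(26.5502186284981), np.float64(27.103301195324775))
yellow [516.6 423.6] (np.float64(85.12768946113988), np.float64(-333.1751936090242))
green [612.9 100.1] (np.float64(29.77198789118802), np.float64(29.392153475226678))
blue [607.1 215.5] (np.float64(25.239012313902094), np.float64(25.3395471539485))
white0 [460.5  52.1] (np.float64(-121.28913173120031), np.float64(205.0286057962888))
white1 [630.1 135.6] (np.float64(115.97296075600315), np.float64(101.75283854556608))
```

```bash
python3 - <<'E'
from h import *
import h
h.ROI["scene"]=((225,143,400,225),)+h.ROI["scene"][1:]
ax={}
for n in("scene","side"):
    z=np.load(n+".npz");p,d=z["p"],z["d"];x0,y0,x1,y1=ROI[n][0]
    hs=cv2.cvtColor(p,cv2.COLOR_BGR2HSV);P=pts(n,d)
    m=((P[...,2]>6)&(P[...,2]<100)&(P[...,0]>300)&(P[...,0]<800)&(P[...,1]>-20)&(P[...,1]<350)).astype(np.uint8)
    k=np.zeros_like(m);k[y0:y1,x0:x1]=1;m*=k
    N,L,S,cc=cv2.connectedComponentsWithStats(m)
    for i in range(1,N):
        if S[i,4]>80:
            print(n,S[i],cc[i].round(1),np.median(P[L==i],0).round(1),np.median(hs[L==i],0))
            hh=np.median(hs[L==i],0);ax.setdefault(n,[]).append((cc[i],np.median(P[L==i],0)))
for c,m1 in ax["scene"]:
    for e,m2 in ax["side"]:
        if np.linalg.norm(m1-m2)<45: print(axis(c,e))
A,B=[np.load(n+".npz")["p"] for n in("scene","side")]
print(measure(A,B)["yellow"][0])
E
```

```text
scene [316 143  19  20 288] [325.3 152.9] [465.7 309.4  40.1] [  9.   16.  148.5]
scene [283 148  19  23 317] [291.8 159.8] [452.1 195.5  40.5] [  1. 255. 127.]
scene [254 161  17  24 309] [262.1 173.3] [477.7  80.5  41.8] [ 23. 255. 152.]
scene [359 160  20  29 391] [368.5 175.3] [629.3 325.3  42.1] [  8.  16. 139.]
scene [322 176  19  22 316] [330.6 187.2] [618.4 204.3  38.3] [113.  220.  128.5]
scene [286 182  21  31 455] [296.1 199.1] [625.2  90.2  42.6] [ 63. 246.  98.]
side [229  86  19  27 356] [238.1 100.5] [615.1 323.   40.9] [ 50.   4. 132.]
side [171 108  22  22 368] [181.5 118. ] [450.6 303.9  41.3] [ 45.   4. 132.]
side [239 119  19  22 303] [247.9 129.6] [603.4 200.7  39.3] [113. 217. 119.]
side [175 132  23  27 437] [185.8 146. ] [436.6 191.1  43.3] [  2. 230. 109.]
side [255 141  21  29 437] [265.3 156.8] [608.2  86.4  42.8] [ 64. 200.  91.]
side [198 163  20  25 394] [207.8 175.3] [462.4  74.4  45. ] [ 24. 240. 132.]
(array([452.20750882, 321.13116581]), np.float64(29.921312056430907), np.float64(27.100510028737517))
(array([438.2176706 , 206.47133409]), np.float64(30.410537182884582), np.float64(28.41070177496931))
(array([464.66133404,  88.46140056]), np.float64(32.48470364006812), np.float64(29.497372214716506))
(array([619.45418721, 336.38481968]), np.float64(34.60515539381839), np.float64(31.838860224845234))
(array([607.55707631, 214.7963362 ]), np.float64(28.238419006771664), np.float64(26.278775173382087))
(array([613.64310842,  99.62640239]), np.float64(33.67538301426271), np.float64(30.239272898479157))
(array([464.15718839,  88.81184932]), np.float64(29.93715007527271), np.float64(28.894376571235966))
```

Both views agree, in world mm:

| Piece | x | y |
|---|---|---|
| apple | 438 | 206.5 |
| lemon | 464.5 | 88.6 |
| pear | 613.3 | 99.8 |
| plum | 607.3 | 215 |
| card G | 514 | -230.3 |
| card B | 613.5 | -207.2 |
| card Y | 490.6 | -130.1 |
| card R | 590 | -107 (from the square) |

Going to the pear first.

```bash
python3 -m pendant '[{"x":25,"y":43},{"x":50,"y":86},{"x":75,"y":129},{"x":100,"y":172},{"x":125,"y":215},{"x":150,"y":258},{"x":175,"y":301},{"x":200,"y":344},{"x":225,"y":387},{"x":250,"y":430}]' 1
python3 -m pendant '[{"x":25,"y":43},{"x":50,"y":86},{"x":75,"y":129},{"x":100,"y":172},{"x":125,"y":215},{"x":131,"y":223},{"x":131,"y":223},{"x":131,"y":223,"z":-30},{"x":131,"y":223,"z":-60},{"x":131,"y":223,"z":-80}]'
```

```text
$[0]: bad value
$[0]: bad value
```

```bash
python3 -m pendant '[{"x":25,"y":43,"z":0,"rx":0,"ry":0,"rz":0},{"x":50,"y":86,"z":0,"rx":0,"ry":0,"rz":0}]' 1; python3 -m pendant --help | head -20
```

```text
time: 0.35
ee_pos: [282.6, -466.2, 221.6]
ee_rot: [[0.922, 0.386, -0.001], [0.386, -0.922, 0.002], [0.0, -0.002, -1.0]]
ft_force: [0.6, 0.7, 0.5]
opening: 0.998
grip_force: 0.0invalid input: not JSON, or not a number
```

All six keys are required in every row.

```bash
python3 -m pendant '[{"x":30,"y":51,"z":0,"rx":0,"ry":0,"rz":0},{"x":60,"y":102,"z":0,"rx":0,"ry":0,"rz":0},{"x":90,"y":153,"z":0,"rx":0,"ry":0,"rz":0},{"x":120,"y":204,"z":0,"rx":0,"ry":0,"rz":0},{"x":150,"y":255,"z":0,"rx":0,"ry":0,"rz":0},{"x":180,"y":306,"z":0,"rx":0,"ry":0,"rz":0},{"x":210,"y":357,"z":0,"rx":0,"ry":0,"rz":0},{"x":270,"y":459,"z":0,"rx":0,"ry":0,"rz":0},{"x":331,"y":567,"z":0,"rx":0,"ry":0,"rz":0},{"x":331,"y":567,"z":0,"rx":0,"ry":0,"rz":0}]'
python3 -m pendant '[{"x":0,"y":0,"z":0,"rx":0,"ry":0,"rz":0}]'
python3 - <<'E'
from h import *
p,d=env.camera("wrist");cv2.imwrite("pics/w1.png",p);print(env.sense()["ee_pos"])
i=env.camera_info("wrist");print(np.round(i["tool_from_camera"],3),i["mtx"])
E
```

```text
time: 1.6
ee_pos: [586.8, 54.1, 222.2]
ee_rot: [[0.922, 0.387, -0.0], [0.387, -0.922, -0.0], [-0.0, 0.0, -1.0]]
ft_force: [1.8, 0.0, 0.1]
opening: 0.998
grip_force: 0.0
time: 1.72
ee_pos: [586.8, 56.1, 220.4]
ee_rot: [[0.92, 0.392, -0.003], [0.392, -0.92, 0.001], [-0.003, -0.002, -1.0]]
ft_force: [0.1, -1.3, -0.3]
opening: 0.996
grip_force: 0.0
[586.24704905  53.95621901 220.99723072]
[[ 0.00000e+00 -9.55000e-01 -2.95000e-01  8.10790e+01]
 [ 1.00000e+00 -0.00000e+00  2.00000e-03 -2.85000e-01]
 [-2.00000e-03 -2.95000e-01  9.55000e-01 -1.62914e+02]
 [ 0.00000e+00  0.00000e+00  0.00000e+00  1.00000e+00]] [[316.87011526   0.         256.95664115]
 [  0.         316.87011526 188.35784891]
 [  0.           0.           1.        ]]
```

View pics/w1.png

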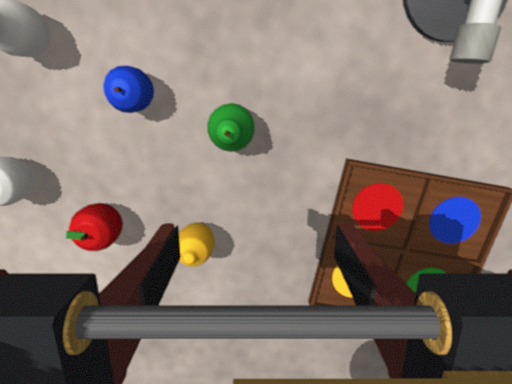

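The wrist view shows pear (231,127), plum (128,89), apple (97,227), lemon (195,244), red card (378,205) and blue card (455,218). I'll cross-check with rays.

```bash
python3 - <<'E'
from h import *
p=cv2.imread("pics/w1.png");s=env.sense();i=env.camera_info("wrist");K=i["mtx"]
T=np.eye(4);T[:3,:3]=s["ee_rot"];T[:3,3]=s["ee_pos"];T=T@i["tool_from_camera"]
def pl(c,z):
    d=T[:3,:3]@np.linalg.solve(K,[*c,1]);o=T[:3,3];return (o+d*(z-o[2])/d[2])[:2].round(1)
for roi,z in(((200,60,300,160),28),((90,60,180,120),28),((340,170,410,235),7),((420,185,490,250),7)):
    for c,(cc,S,m) in blobs("w",p,roi).items():
        if S[4]>800: print(c,cc.round(1),pl(cc,z),S)
E
```

```text
green [230.6 126.8] [613.7  97.1] [ 208  104   46   46 1654]
blue [127.8  88.7] [608.2 213.2] [ 104   66   49   46 1766]
red [374.8 202. ] [ 594.7 -104.2] [ 340  170   70   65 4470]
red [454.5 214.6] [ 619.6 -206.6] [ 420  185   70   65 2463]
blue [454.6 219.7] [ 613.6 -210.6] [ 429  197   52   47 1874]
```

```bash
python3 -m pendant '[{"x":13,"y":23,"z":0,"rx":0,"ry":0,"rz":0},{"x":26.5,"y":45.5,"z":0,"rx":0,"ry":0,"rz":0},{"x":26.5,"y":45.5,"z":-40,"rx":0,"ry":0,"rz":0},{"x":26.5,"y":45.5,"z":-80,"rx":0,"ry":0,"rz":0},{"x":26.5,"y":45.5,"z":-110,"rx":0,"ry":0,"rz":0},{"x":26.5,"y":45.5,"z":-110,"rx":0,"ry":0,"rz":0}]'
```

```text
time: 2.52
ee_pos: [610.7, 96.0, 109.6]
ee_rot: [[0.923, 0.386, -0.006], [0.386, -0.923, -0.001], [-0.006, -0.001, -1.0]]
ft_force: [0.9, -0.1, 0.0]
opening: 0.999
grip_force: 0.0
```

```bash
python3 -m pendant '[{"x":2,"y":3,"z":-25,"rx":0,"ry":0,"rz":0},{"x":2,"y":3,"z":-50,"rx":0,"ry":0,"rz":0},{"x":2,"y":3,"z":-75,"rx":0,"ry":0,"rz":0},{"x":2,"y":3,"z":-94,"rx":0,"ry":0,"rz":0},{"x":2,"y":3,"z":-94,"rx":0,"ry":0,"rz":0}]'
python3 -m pendant '[{"x":0,"y":0,"z":0,"rx":0,"ry":0,"rz":0},{"x":0,"y":0,"z":0,"rx":0,"ry":0,"rz":0},{"x":0,"y":0,"z":0,"rx":0,"ry":0,"rz":0},{"x":0,"y":0,"z":0,"rx":0,"ry":0,"rz":0},{"x":0,"y":0,"z":0,"rx":0,"ry":0,"rz":0},{"x":0,"y":0,"z":0,"rx":0,"ry":0,"rz":0}]' 0
```

```text
time: 3.15
ee_pos: [614.1, 100.1, 18.0]
ee_rot: [[0.922, 0.387, -0.002], [0.387, -0.922, -0.0], [-0.002, -0.0, -1.0]]
ft_force: [-0.8, -0.2, 0.3]
opening: 0.994
grip_force: 0.0
time: 3.9
ee_pos: [614.9, 100.7, 19.1]
ee_rot: [[0.922, 0.387, 0.001], [0.387, -0.922, 0.0], [0.001, 0.0, -1.0]]
ft_force: [0.2, -1.0, 2.3]
opening: 0.583
grip_force: 30.0
```

```bash
python3 -m pendant '[{"x":0,"y":0,"z":10,"rx":0,"ry":0,"rz":0},{"x":0,"y":0,"z":30,"rx":0,"ry":0,"rz":0},{"x":0,"y":0,"z":60,"rx":0,"ry":0,"rz":0},{"x":0,"y":0,"z":90,"rx":0,"ry":0,"rz":0},{"x":0,"y":0,"z":105,"rx":0,"ry":0,"rz":0},{"x":0,"y":0,"z":110,"rx":0,"ry":0,"rz":0}]'
python3 -m pendant '[{"x":-5,"y":-15,"z":0,"rx":0,"ry":0,"rz":0},{"x":-14,"y":-45,"z":0,"rx":0,"ry":0,"rz":0},{"x":-27,"y":-90,"z":0,"rx":0,"ry":0,"rz":0},{"x":-41,"y":-135,"z":0,"rx":0,"ry":0,"rz":0},{"x":-54,"y":-180,"z":0,"rx":0,"ry":0,"rz":0},{"x":-68,"y":-225,"z":0,"rx":0,"ry":0,"rz":0},{"x":-82,"y":-270,"z":0,"rx":0,"ry":0,"rz":0},{"x":-94,"y":-310,"z":0,"rx":0,"ry":0,"rz":0},{"x":-100,"y":-330,"z":0,"rx":0,"ry":0,"rz":0},{"x":-100,"y":-330,"z":0,"rx":0,"ry":0,"rz":0}]'
python3 -m pendant '[{"x":0,"y":0,"z":-25,"rx":0,"ry":0,"rz":0},{"x":0,"y":0,"z":-50,"rx":0,"ry":0,"rz":0},{"x":0,"y":0,"z":-75,"rx":0,"ry":0,"rz":0},{"x":0,"y":0,"z":-90,"rx":0,"ry":0,"rz":0},{"x":0,"y":0,"z":-97,"rx":0,"ry":0,"rz":0},{"x":0,"y":0,"z":-97,"rx":0,"ry":0,"rz":0}]'
```

```text
time: 4.65
ee_pos: [615.2, 100.8, 130.2]
ee_rot: [[0.922, 0.387, 0.002], [0.387, -0.922, 0.0], [0.002, 0.001, -1.0]]
ft_force: [-0.3, -0.1, -2.1]
opening: 0.585
grip_force: 30.0
time: 5.9
ee_pos: [513.8, -230.1, 127.7]
ee_rot: [[0.923, 0.385, -0.001], [0.385, -0.923, 0.001], [-0.001, -0.001, -1.0]]
ft_force: [0.0, -0.3, -1.4]
opening: 0.582
grip_force: 30.0
time: 6.65
ee_pos: [514.9, -228.9, 31.7]
ee_rot: [[0.922, 0.388, -0.0], [0.388, -0.922, 0.0], [0.0, -0.0, -1.0]]
ft_force: [0.5, -0.6, -0.4]
opening: 0.585
grip_force: 30.0
```

```bash
python3 -m pendant '[{"x":0,"y":0,"z":-2,"rx":0,"ry":0,"rz":0},{"x":0,"y":0,"z":-4,"rx":0,"ry":0,"rz":0},{"x":0,"y":0,"z":-5.5,"rx":0,"ry":0,"rz":0},{"x":0,"y":0,"z":-5.5,"rx":0,"ry":0,"rz":0},{"x":0,"y":0,"z":-5.5,"rx":0,"ry":0,"rz":0}]'
```

```text
time: 7.28
ee_pos: [514.7, -229.3, 26.2]
ee_rot: [[0.922, 0.387, -0.0], [0.387, -0.922, 0.0], [-0.0, -0.0, -1.0]]
ft_force: [0.1, -0.8, -1.2]
opening: 0.582
grip_force: 30.0
```

Not yet in contact (-1.2 N is just its weight). Lowering another 1 mm.

```bash
python3 -m pendant '[{"x":0,"y":0,"z":-0.5,"rx":0,"ry":0,"rz":0},{"x":0,"y":0,"z":-1,"rx":0,"ry":0,"rz":0},{"x":0,"y":0,"z":-1,"rx":0,"ry":0,"rz":0}]'
python3 -m pendant '[{"x":0,"y":0,"z":0,"rx":0,"ry":0,"rz":0},{"x":0,"y":0,"z":0,"rx":0,"ry":0,"rz":0},{"x":0,"y":0,"z":0,"rx":0,"ry":0,"rz":0},{"x":0,"y":0,"z":0,"rx":0,"ry":0,"rz":0},{"x":0,"y":0,"z":0,"rx":0,"ry":0,"rz":0}]' 1
python3 -m pendant '[{"x":0,"y":0,"z":20,"rx":0,"ry":0,"rz":0},{"x":0,"y":0,"z":60,"rx":0,"ry":0,"rz":0},{"x":0,"y":0,"z":110,"rx":0,"ry":0,"rz":0},{"x":0,"y":0,"z":150,"rx":0,"ry":0,"rz":0},{"x":0,"y":0,"z":150,"rx":0,"ry":0,"rz":0}]'
python3 - <<'E'
from h import *
p,d=env.camera("side");cv2.imwrite("pics/s2.png",p)
E
```

```text
time: 7.65
ee_pos: [514.8, -229.3, 26.1]
ee_rot: [[0.922, 0.387, 0.0], [0.387, -0.922, -0.0], [0.0, 0.0, -1.0]]
ft_force: [-2.6, 1.9, 5.0]
opening: 0.581
grip_force: 30.0
time: 8.28
ee_pos: [514.7, -229.3, 25.0]
ee_rot: [[0.922, 0.387, -0.0], [0.387, -0.922, 0.0], [-0.0, -0.0, -1.0]]
ft_force: [0.4, -0.7, -0.1]
opening: 0.997
grip_force: 0.0
time: 8.9
ee_pos: [516.5, -230.2, 181.7]
ee_rot: [[0.922, 0.387, 0.009], [0.387, -0.922, -0.005], [0.006, 0.008, -1.0]]
ft_force: [-0.6, 0.7, -1.0]
opening: 1.0
grip_force: 0.0
```

View pics/s2.png

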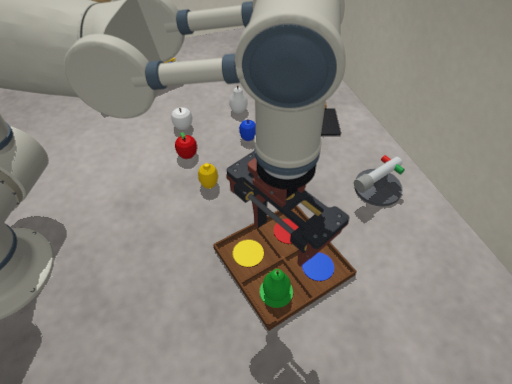

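The pear stands on the green card at (277,290). Plum next.

```bash
python3 -m pendant '[{"x":10,"y":48,"z":0,"rx":0,"ry":0,"rz":0},{"x":20,"y":98,"z":0,"rx":0,"ry":0,"rz":0},{"x":31,"y":148,"z":0,"rx":0,"ry":0,"rz":0},{"x":41,"y":198,"z":0,"rx":0,"ry":0,"rz":0},{"x":52,"y":248,"z":0,"rx":0,"ry":0,"rz":0},{"x":62,"y":298,"z":0,"rx":0,"ry":0,"rz":0},{"x":73,"y":348,"z":0,"rx":0,"ry":0,"rz":0},{"x":83,"y":398,"z":0,"rx":0,"ry":0,"rz":0},{"x":93,"y":444,"z":0,"rx":0,"ry":0,"rz":0},{"x":93,"y":444,"z":0,"rx":0,"ry":0,"rz":0}]'
python3 -m pendant '[{"x":0,"y":0,"z":-40,"rx":0,"ry":0,"rz":0},{"x":0,"y":0,"z":-70,"rx":0,"ry":0,"rz":0},{"x":0,"y":0,"z":-70,"rx":0,"ry":0,"rz":0},{"x":0,"y":0,"z":-70,"rx":0,"ry":0,"rz":0}]'
```

```text
time: 10.2
ee_pos: [606.8, 217.7, 172.6]
ee_rot: [[0.92, 0.391, -0.004], [0.391, -0.92, -0.0], [-0.004, -0.001, -1.0]]
ft_force: [0.5, 0.5, -0.1]
opening: 0.996
grip_force: 0.0
time: 10.7
ee_pos: [608.0, 214.1, 106.3]
ee_rot: [[0.922, 0.387, 0.001], [0.387, -0.922, 0.0], [0.001, 0.0, -1.0]]
ft_force: [-0.1, -0.1, 1.1]
opening: 1.0
grip_force: 0.0
```

```bash
python3 -m pendant '[{"x":0,"y":0,"z":-25,"rx":0,"ry":0,"rz":0},{"x":0,"y":0,"z":-50,"rx":0,"ry":0,"rz":0},{"x":0,"y":0,"z":-75,"rx":0,"ry":0,"rz":0},{"x":0,"y":0,"z":-90,"rx":0,"ry":0,"rz":0},{"x":0,"y":0,"z":-90,"rx":0,"ry":0,"rz":0}]'
python3 -m pendant '[{"x":0,"y":0,"z":0,"rx":0,"ry":0,"rz":0},{"x":0,"y":0,"z":0,"rx":0,"ry":0,"rz":0},{"x":0,"y":0,"z":0,"rx":0,"ry":0,"rz":0},{"x":0,"y":0,"z":0,"rx":0,"ry":0,"rz":0},{"x":0,"y":0,"z":0,"rx":0,"ry":0,"rz":0},{"x":0,"y":0,"z":0,"rx":0,"ry":0,"rz":0}]' 0
python3 -m pendant '[{"x":0,"y":0,"z":10,"rx":0,"ry":0,"rz":0},{"x":0,"y":0,"z":30,"rx":0,"ry":0,"rz":0},{"x":0,"y":0,"z":60,"rx":0,"ry":0,"rz":0},{"x":0,"y":0,"z":90,"rx":0,"ry":0,"rz":0},{"x":0,"y":0,"z":105,"rx":0,"ry":0,"rz":0},{"x":0,"y":0,"z":110,"rx":0,"ry":0,"rz":0}]'
```

```text
time: 11.32
ee_pos: [607.6, 214.5, 15.0]
ee_rot: [[0.922, 0.387, -0.001], [0.387, -0.922, -0.0], [-0.001, -0.0, -1.0]]
ft_force: [0.1, 0.7, 0.2]
opening: 0.999
grip_force: 0.0
time: 12.08
ee_pos: [607.8, 214.8, 15.4]
ee_rot: [[0.922, 0.387, 0.0], [0.387, -0.922, 0.0], [0.0, -0.0, -1.0]]
ft_force: [-0.1, 0.1, 1.3]
opening: 0.538
grip_force: 30.0
time: 12.82
ee_pos: [608.2, 214.9, 126.9]
ee_rot: [[0.922, 0.387, 0.002], [0.387, -0.922, 0.001], [0.002, 0.0, -1.0]]
ft_force: [-0.9, 0.3, -1.0]
opening: 0.539
grip_force: 30.0
```

```bash
python3 -m pendant '[{"x":0,"y":-20,"z":0,"rx":0,"ry":0,"rz":0},{"x":1,"y":-65,"z":0,"rx":0,"ry":0,"rz":0},{"x":2,"y":-120,"z":0,"rx":0,"ry":0,"rz":0},{"x":2,"y":-175,"z":0,"rx":0,"ry":0,"rz":0},{"x":3,"y":-230,"z":0,"rx":0,"ry":0,"rz":0},{"x":4,"y":-285,"z":0,"rx":0,"ry":0,"rz":0},{"x":5,"y":-340,"z":0,"rx":0,"ry":0,"rz":0},{"x":5.5,"y":-390,"z":0,"rx":0,"ry":0,"rz":0},{"x":5.5,"y":-423,"z":0,"rx":0,"ry":0,"rz":0},{"x":5.5,"y":-423,"z":0,"rx":0,"ry":0,"rz":0}]'
python3 -m pendant '[{"x":0,"y":0,"z":-25,"rx":0,"ry":0,"rz":0},{"x":0,"y":0,"z":-50,"rx":0,"ry":0,"rz":0},{"x":0,"y":0,"z":-75,"rx":0,"ry":0,"rz":0},{"x":0,"y":0,"z":-90,"rx":0,"ry":0,"rz":0},{"x":0,"y":0,"z":-97,"rx":0,"ry":0,"rz":0},{"x":0,"y":0,"z":-99,"rx":0,"ry":0,"rz":0},{"x":0,"y":0,"z":-101,"rx":0,"ry":0,"rz":0},{"x":0,"y":0,"z":-102.5,"rx":0,"ry":0,"rz":0},{"x":0,"y":0,"z":-102.5,"rx":0,"ry":0,"rz":0},{"x":0,"y":0,"z":-102.5,"rx":0,"ry":0,"rz":0}]'
```

```text
time: 14.08
ee_pos: [611.3, -211.7, 122.9]
ee_rot: [[0.924, 0.383, -0.003], [0.383, -0.924, 0.0], [-0.003, -0.002, -1.0]]
ft_force: [-0.2, 0.4, -0.5]
opening: 0.539
grip_force: 30.0
time: 15.32
ee_pos: [613.3, -208.4, 22.9]
ee_rot: [[0.922, 0.387, 0.0], [0.387, -0.922, -0.0], [0.0, 0.0, -1.0]]
ft_force: [-0.2, -0.3, -1.4]
opening: 0.538
grip_force: 30.0
```

```bash
python3 -m pendant '[{"x":0,"y":0,"z":-0.5,"rx":0,"ry":0,"rz":0},{"x":0,"y":0,"z":-1,"rx":0,"ry":0,"rz":0},{"x":0,"y":0,"z":-1,"rx":0,"ry":0,"rz":0}]'
python3 -m pendant '[{"x":0,"y":0,"z":0,"rx":0,"ry":0,"rz":0},{"x":0,"y":0,"z":0,"rx":0,"ry":0,"rz":0},{"x":0,"y":0,"z":0,"rx":0,"ry":0,"rz":0},{"x":0,"y":0,"z":0,"rx":0,"ry":0,"rz":0},{"x":0,"y":0,"z":0,"rx":0,"ry":0,"rz":0}]' 1
python3 -m pendant '[{"x":0,"y":0,"z":20,"rx":0,"ry":0,"rz":0},{"x":0,"y":0,"z":60,"rx":0,"ry":0,"rz":0},{"x":0,"y":0,"z":110,"rx":0,"ry":0,"rz":0},{"x":0,"y":0,"z":150,"rx":0,"ry":0,"rz":0},{"x":0,"y":0,"z":150,"rx":0,"ry":0,"rz":0}]'
python3 -m pendant '[{"x":-20,"y":45,"z":0,"rx":0,"ry":0,"rz":0},{"x":-40,"y":92,"z":0,"rx":0,"ry":0,"rz":0},{"x":-60,"y":140,"z":0,"rx":0,"ry":0,"rz":0},{"x":-80,"y":188,"z":0,"rx":0,"ry":0,"rz":0},{"x":-100,"y":236,"z":0,"rx":0,"ry":0,"rz":0},{"x":-120,"y":284,"z":0,"rx":0,"ry":0,"rz":0},{"x":-140,"y":332,"z":0,"rx":0,"ry":0,"rz":0},{"x":-160,"y":380,"z":0,"rx":0,"ry":0,"rz":0},{"x":-175,"y":415,"z":0,"rx":0,"ry":0,"rz":0},{"x":-175,"y":415,"z":0,"rx":0,"ry":0,"rz":0}]'
python3 -m pendant '[{"x":0,"y":0,"z":-40,"rx":0,"ry":0,"rz":0},{"x":0,"y":0,"z":-70,"rx":0,"ry":0,"rz":0},{"x":0,"y":0,"z":-70,"rx":0,"ry":0,"rz":0},{"x":0,"y":0,"z":-70,"rx":0,"ry":0,"rz":0}]'
```

```text
time: 15.7
ee_pos: [613.4, -208.3, 22.4]
ee_rot: [[0.922, 0.387, 0.001], [0.387, -0.922, -0.0], [0.0, 0.0, -1.0]]
ft_force: [-1.4, 0.8, 3.2]
opening: 0.542
grip_force: 30.0
time: 16.32
ee_pos: [613.2, -208.3, 21.5]
ee_rot: [[0.922, 0.387, -0.0], [0.387, -0.922, 0.0], [-0.0, -0.0, -1.0]]
ft_force: [0.3, 0.5, 0.9]
opening: 0.993
grip_force: 0.0
time: 16.95
ee_pos: [615.1, -209.0, 178.7]
ee_rot: [[0.922, 0.387, 0.01], [0.387, -0.922, -0.004], [0.007, 0.007, -1.0]]
ft_force: [0.2, -0.5, 0.4]
opening: 1.003
grip_force: 0.0
time: 18.2
ee_pos: [436.9, 208.5, 171.2]
ee_rot: [[0.92, 0.391, -0.001], [0.391, -0.92, 0.0], [-0.001, -0.0, -1.0]]
ft_force: [0.5, -0.7, 0.5]
opening: 1.001
grip_force: 0.0
time: 18.7
ee_pos: [438.9, 206.2, 102.8]
ee_rot: [[0.922, 0.387, 0.001], [0.387, -0.922, 0.0], [0.001, 0.0, -1.0]]
ft_force: [-0.5, 0.5, 0.4]
opening: 0.997
grip_force: 0.0
```

```bash
python3 -m pendant '[{"x":0,"y":0,"z":-25,"rx":0,"ry":0,"rz":0},{"x":0,"y":0,"z":-50,"rx":0,"ry":0,"rz":0},{"x":0,"y":0,"z":-75,"rx":0,"ry":0,"rz":0},{"x":0,"y":0,"z":-86,"rx":0,"ry":0,"rz":0},{"x":0,"y":0,"z":-86,"rx":0,"ry":0,"rz":0}]'
python3 -m pendant '[{"x":0,"y":0,"z":0,"rx":0,"ry":0,"rz":0},{"x":0,"y":0,"z":0,"rx":0,"ry":0,"rz":0},{"x":0,"y":0,"z":0,"rx":0,"ry":0,"rz":0},{"x":0,"y":0,"z":0,"rx":0,"ry":0,"rz":0},{"x":0,"y":0,"z":0,"rx":0,"ry":0,"rz":0},{"x":0,"y":0,"z":0,"rx":0,"ry":0,"rz":0}]' 0
python3 -m pendant '[{"x":0,"y":0,"z":10,"rx":0,"ry":0,"rz":0},{"x":0,"y":0,"z":30,"rx":0,"ry":0,"rz":0},{"x":0,"y":0,"z":60,"rx":0,"ry":0,"rz":0},{"x":0,"y":0,"z":90,"rx":0,"ry":0,"rz":0},{"x":0,"y":0,"z":105,"rx":0,"ry":0,"rz":0},{"x":0,"y":0,"z":110,"rx":0,"ry":0,"rz":0}]'
python3 - <<'E'
from h import *
for n in("scene","side"):
    p,d=env.camera(n);cv2.imwrite(f"pics/{n}3.png",p)
E
```

```text
time: 19.32
ee_pos: [438.5, 206.7, 16.2]
ee_rot: [[0.922, 0.387, 0.0], [0.387, -0.922, 0.0], [0.0, 0.0, -1.0]]
ft_force: [-0.6, 1.1, -1.0]
opening: 1.003
grip_force: 0.0
time: 20.08
ee_pos: [438.4, 206.8, 16.0]
ee_rot: [[0.922, 0.387, 0.001], [0.387, -0.922, 0.0], [0.001, 0.0, -1.0]]
ft_force: [-0.4, -1.4, 3.1]
opening: 0.625
grip_force: 30.0
time: 20.82
ee_pos: [438.4, 206.8, 126.3]
ee_rot: [[0.922, 0.387, 0.001], [0.387, -0.922, 0.0], [0.001, 0.0, -1.0]]
ft_force: [-1.0, 0.3, -1.5]
opening: 0.627
grip_force: 30.0
```

View pics/scene3.png

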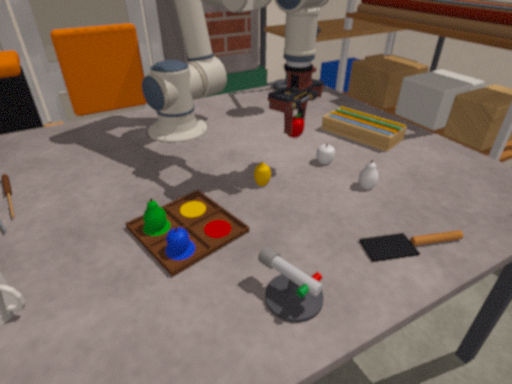

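The scene shows the pear and plum standing on their cards at (155,218) and (179,242). The apple is held at (295,125), and both white pieces are undisturbed.

```bash
python3 -m pendant '[{"x":6,"y":-15,"z":0,"rx":0,"ry":0,"rz":0},{"x":20,"y":-43,"z":0,"rx":0,"ry":0,"rz":0},{"x":40,"y":-83,"z":0,"rx":0,"ry":0,"rz":0},{"x":60,"y":-124,"z":0,"rx":0,"ry":0,"rz":0},{"x":80,"y":-165,"z":0,"rx":0,"ry":0,"rz":0},{"x":100,"y":-206,"z":0,"rx":0,"ry":0,"rz":0},{"x":120,"y":-247,"z":0,"rx":0,"ry":0,"rz":0},{"x":140,"y":-288,"z":0,"rx":0,"ry":0,"rz":0},{"x":152,"y":-313,"z":0,"rx":0,"ry":0,"rz":0},{"x":152,"y":-313,"z":0,"rx":0,"ry":0,"rz":0}]'
python3 -m pendant '[{"x":0,"y":0,"z":-25,"rx":0,"ry":0,"rz":0},{"x":0,"y":0,"z":-50,"rx":0,"ry":0,"rz":0},{"x":0,"y":0,"z":-75,"rx":0,"ry":0,"rz":0},{"x":0,"y":0,"z":-90,"rx":0,"ry":0,"rz":0},{"x":0,"y":0,"z":-97,"rx":0,"ry":0,"rz":0},{"x":0,"y":0,"z":-99,"rx":0,"ry":0,"rz":0},{"x":0,"y":0,"z":-101,"rx":0,"ry":0,"rz":0},{"x":0,"y":0,"z":-102.5,"rx":0,"ry":0,"rz":0},{"x":0,"y":0,"z":-102.5,"rx":0,"ry":0,"rz":0},{"x":0,"y":0,"z":-102.5,"rx":0,"ry":0,"rz":0}]'
```

```text
time: 22.18
ee_pos: [589.7, -109.0, 123.7]
ee_rot: [[0.923, 0.384, -0.003], [0.384, -0.923, 0.0], [-0.003, -0.001, -1.0]]
ft_force: [0.3, 0.5, -2.2]
opening: 0.629
grip_force: 30.0
time: 23.42
ee_pos: [590.3, -106.3, 23.4]
ee_rot: [[0.922, 0.387, 0.0], [0.387, -0.922, -0.0], [0.0, 0.0, -1.0]]
ft_force: [0.6, 0.3, -1.8]
opening: 0.627
grip_force: 30.0
```

```bash
python3 -m pendant '[{"x":0,"y":0,"z":-0.5,"rx":0,"ry":0,"rz":0},{"x":0,"y":0,"z":-1,"rx":0,"ry":0,"rz":0},{"x":0,"y":0,"z":-1,"rx":0,"ry":0,"rz":0}]'
python3 -m pendant '[{"x":0,"y":0,"z":0,"rx":0,"ry":0,"rz":0},{"x":0,"y":0,"z":0,"rx":0,"ry":0,"rz":0},{"x":0,"y":0,"z":0,"rx":0,"ry":0,"rz":0},{"x":0,"y":0,"z":0,"rx":0,"ry":0,"rz":0},{"x":0,"y":0,"z":0,"rx":0,"ry":0,"rz":0}]' 1
python3 -m pendant '[{"x":0,"y":0,"z":20,"rx":0,"ry":0,"rz":0},{"x":0,"y":0,"z":60,"rx":0,"ry":0,"rz":0},{"x":0,"y":0,"z":110,"rx":0,"ry":0,"rz":0},{"x":0,"y":0,"z":150,"rx":0,"ry":0,"rz":0},{"x":0,"y":0,"z":150,"rx":0,"ry":0,"rz":0}]'
python3 -m pendant '[{"x":-21,"y":32,"z":0,"rx":0,"ry":0,"rz":0},{"x":-42,"y":65,"z":0,"rx":0,"ry":0,"rz":0},{"x":-63,"y":98,"z":0,"rx":0,"ry":0,"rz":0},{"x":-84,"y":130,"z":0,"rx":0,"ry":0,"rz":0},{"x":-105,"y":163,"z":0,"rx":0,"ry":0,"rz":0},{"x":-126,"y":195,"z":0,"rx":0,"ry":0,"rz":0},{"x":-126,"y":195,"z":0,"rx":0,"ry":0,"rz":0}]'
python3 -m pendant '[{"x":0,"y":0,"z":-40,"rx":0,"ry":0,"rz":0},{"x":0,"y":0,"z":-70,"rx":0,"ry":0,"rz":0},{"x":0,"y":0,"z":-70,"rx":0,"ry":0,"rz":0},{"x":0,"y":0,"z":-70,"rx":0,"ry":0,"rz":0}]'
```

```text
time: 23.8
ee_pos: [590.4, -106.3, 23.1]
ee_rot: [[0.922, 0.387, 0.001], [0.387, -0.922, -0.0], [0.001, 0.0, -1.0]]
ft_force: [-3.1, 1.1, 6.1]
opening: 0.626
grip_force: 30.0
time: 24.42
ee_pos: [590.2, -106.3, 22.0]
ee_rot: [[0.922, 0.387, -0.0], [0.387, -0.922, 0.0], [-0.0, -0.0, -1.0]]
ft_force: [0.5, 0.0, 0.9]
opening: 0.997
grip_force: 0.0
time: 25.05
ee_pos: [592.1, -106.7, 179.0]
ee_rot: [[0.922, 0.387, 0.01], [0.387, -0.922, -0.002], [0.008, 0.006, -1.0]]
ft_force: [-0.1, 0.1, -0.4]
opening: 1.003
grip_force: 0.0
time: 25.92
ee_pos: [463.1, 90.3, 172.2]
ee_rot: [[0.921, 0.39, 0.0], [0.39, -0.921, 0.0], [0.0, -0.0, -1.0]]
ft_force: [-0.3, 0.0, -0.9]
opening: 0.999
grip_force: 0.0
time: 26.42
ee_pos: [464.9, 88.2, 103.3]
ee_rot: [[0.922, 0.387, 0.001], [0.387, -0.922, -0.0], [0.001, 0.001, -1.0]]
ft_force: [0.3, -0.7, 0.4]
opening: 1.002
grip_force: 0.0
```

```bash
python3 -m pendant '[{"x":0,"y":0,"z":-25,"rx":0,"ry":0,"rz":0},{"x":0,"y":0,"z":-50,"rx":0,"ry":0,"rz":0},{"x":0,"y":0,"z":-75,"rx":0,"ry":0,"rz":0},{"x":0,"y":0,"z":-86,"rx":0,"ry":0,"rz":0},{"x":0,"y":0,"z":-86,"rx":0,"ry":0,"rz":0}]'
python3 -m pendant '[{"x":0,"y":0,"z":0,"rx":0,"ry":0,"rz":0},{"x":0,"y":0,"z":0,"rx":0,"ry":0,"rz":0},{"x":0,"y":0,"z":0,"rx":0,"ry":0,"rz":0},{"x":0,"y":0,"z":0,"rx":0,"ry":0,"rz":0},{"x":0,"y":0,"z":0,"rx":0,"ry":0,"rz":0},{"x":0,"y":0,"z":0,"rx":0,"ry":0,"rz":0}]' 0
python3 -m pendant '[{"x":0,"y":0,"z":10,"rx":0,"ry":0,"rz":0},{"x":0,"y":0,"z":30,"rx":0,"ry":0,"rz":0},{"x":0,"y":0,"z":60,"rx":0,"ry":0,"rz":0},{"x":0,"y":0,"z":90,"rx":0,"ry":0,"rz":0},{"x":0,"y":0,"z":105,"rx":0,"ry":0,"rz":0},{"x":0,"y":0,"z":110,"rx":0,"ry":0,"rz":0}]'
python3 -m pendant '[{"x":2,"y":-14,"z":0,"rx":0,"ry":0,"rz":0},{"x":5,"y":-40,"z":0,"rx":0,"ry":0,"rz":0},{"x":9,"y":-75,"z":0,"rx":0,"ry":0,"rz":0},{"x":13,"y":-110,"z":0,"rx":0,"ry":0,"rz":0},{"x":18,"y":-150,"z":0,"rx":0,"ry":0,"rz":0},{"x":23,"y":-190,"z":0,"rx":0,"ry":0,"rz":0},{"x":26,"y":-218,"z":0,"rx":0,"ry":0,"rz":0},{"x":26,"y":-218,"z":0,"rx":0,"ry":0,"rz":0}]'
```

```text
time: 27.05
ee_pos: [464.5, 88.6, 16.7]
ee_rot: [[0.922, 0.387, 0.0], [0.387, -0.922, -0.0], [0.0, 0.0, -1.0]]
ft_force: [-0.0, -1.5, 0.4]
opening: 1.001
grip_force: 0.0
time: 27.8
ee_pos: [464.3, 88.7, 16.3]
ee_rot: [[0.922, 0.387, 0.0], [0.387, -0.922, -0.0], [0.0, 0.0, -1.0]]
ft_force: [0.3, -1.0, 1.1]
opening: 0.53
grip_force: 30.0
time: 28.55
ee_pos: [464.5, 88.8, 126.9]
ee_rot: [[0.922, 0.387, 0.001], [0.387, -0.922, 0.0], [0.001, 0.0, -1.0]]
ft_force: [-0.1, -0.3, -1.0]
opening: 0.527
grip_force: 30.0
time: 29.55
ee_pos: [489.1, -131.4, 124.3]
ee_rot: [[0.923, 0.384, -0.003], [0.384, -0.923, 0.001], [-0.003, -0.002, -1.0]]
ft_force: [-0.0, 0.9, -1.3]
opening: 0.522
grip_force: 30.0
```

```bash
python3 -m pendant '[{"x":0,"y":0,"z":-25,"rx":0,"ry":0,"rz":0},{"x":0,"y":0,"z":-50,"rx":0,"ry":0,"rz":0},{"x":0,"y":0,"z":-75,"rx":0,"ry":0,"rz":0},{"x":0,"y":0,"z":-90,"rx":0,"ry":0,"rz":0},{"x":0,"y":0,"z":-97,"rx":0,"ry":0,"rz":0},{"x":0,"y":0,"z":-99,"rx":0,"ry":0,"rz":0},{"x":0,"y":0,"z":-101,"rx":0,"ry":0,"rz":0},{"x":0,"y":0,"z":-102.5,"rx":0,"ry":0,"rz":0},{"x":0,"y":0,"z":-102.5,"rx":0,"ry":0,"rz":0},{"x":0,"y":0,"z":-102.5,"rx":0,"ry":0,"rz":0}]'
python3 -m pendant '[{"x":0,"y":0,"z":-0.5,"rx":0,"ry":0,"rz":0},{"x":0,"y":0,"z":-1,"rx":0,"ry":0,"rz":0},{"x":0,"y":0,"z":-1,"rx":0,"ry":0,"rz":0}]'
```

```text
time: 30.8
ee_pos: [490.3, -129.3, 23.9]
ee_rot: [[0.922, 0.387, 0.0], [0.387, -0.922, -0.0], [0.0, 0.0, -1.0]]
ft_force: [-0.4, 0.2, -1.1]
opening: 0.531
grip_force: 30.0
time: 31.18
ee_pos: [490.3, -129.3, 23.2]
ee_rot: [[0.922, 0.387, 0.0], [0.387, -0.922, -0.0], [0.0, 0.0, -1.0]]
ft_force: [-2.1, 1.4, 3.9]
opening: 0.526
grip_force: 30.0
```

Touchdown. Now release, lift and back off to one side for a clear look.

```bash
python3 -m pendant '[{"x":0,"y":0,"z":0,"rx":0,"ry":0,"rz":0},{"x":0,"y":0,"z":0,"rx":0,"ry":0,"rz":0},{"x":0,"y":0,"z":0,"rx":0,"ry":0,"rz":0},{"x":0,"y":0,"z":0,"rx":0,"ry":0,"rz":0},{"x":0,"y":0,"z":0,"rx":0,"ry":0,"rz":0}]' 1
python3 -m pendant '[{"x":0,"y":0,"z":20,"rx":0,"ry":0,"rz":0},{"x":0,"y":0,"z":60,"rx":0,"ry":0,"rz":0},{"x":0,"y":0,"z":110,"rx":0,"ry":0,"rz":0},{"x":0,"y":0,"z":160,"rx":0,"ry":0,"rz":0},{"x":0,"y":0,"z":200,"rx":0,"ry":0,"rz":0}]'
python3 -m pendant '[{"x":-15,"y":-50,"z":0,"rx":0,"ry":0,"rz":0},{"x":-35,"y":-100,"z":0,"rx":0,"ry":0,"rz":0},{"x":-60,"y":-150,"z":0,"rx":0,"ry":0,"rz":0},{"x":-90,"y":-200,"z":0,"rx":0,"ry":0,"rz":0},{"x":-120,"y":-250,"z":0,"rx":0,"ry":0,"rz":0},{"x":-150,"y":-300,"z":0,"rx":0,"ry":0,"rz":0},{"x":-180,"y":-350,"z":0,"rx":0,"ry":0,"rz":0},{"x":-180,"y":-350,"z":0,"rx":0,"ry":0,"rz":0},{"x":-180,"y":-350,"z":0,"rx":0,"ry":0,"rz":0}]'
python3 - <<'E'
from h import *
B={}
for n in("scene","side"):
    p,d=env.camera(n);B[n]=p
    P=pts(n,d);m=((P[...,2]>24)&(P[...,2]<100)&(P[...,0]>380)&(P[...,0]<720)&(P[...,1]>-300)&(P[...,1]<-40)).astype(np.uint8)
    N,L,S,cc=cv2.connectedComponentsWithStats(m)
    B[n+"c"]=[(cc[i],np.median(P[L==i],0)) for i in range(1,N) if S[i,4]>80]
for c,a in B["scenec"]:
    for e,b in B["sidec"]:
        if np.linalg.norm(a-b)<45: print(axis(c,e)[0].round(1))
cv2.imwrite("pics/end.png",np.hstack([cv2.resize(B["scene"][130:290,110:400],None,fx=1.37,fy=1.37),cv2.resize(B["side"][80:330,150:370],(398,219))]))
E
```

```text
time: 31.8
ee_pos: [490.2, -129.3, 22.6]
ee_rot: [[0.922, 0.387, -0.0], [0.387, -0.922, 0.0], [-0.0, -0.0, -1.0]]
ft_force: [-0.2, 0.3, -0.5]
opening: 0.998
grip_force: 0.0
time: 32.42
ee_pos: [490.4, -129.4, 225.1]
ee_rot: [[0.922, 0.387, 0.002], [0.387, -0.922, -0.001], [0.002, 0.001, -1.0]]
ft_force: [0.6, 0.0, -0.1]
opening: 0.998
grip_force: 0.0
time: 33.55
ee_pos: [310.3, -479.0, 222.4]
ee_rot: [[0.922, 0.387, 0.0], [0.387, -0.922, 0.001], [0.0, -0.001, -1.0]]
ft_force: [-0.1, 0.4, -0.7]
opening: 0.999
grip_force: 0.0
[ 490.8 -129.1]
[ 513.5 -229.8]
[ 590.1 -106.1]
[ 613.7 -208.1]
```

View pics/end.png

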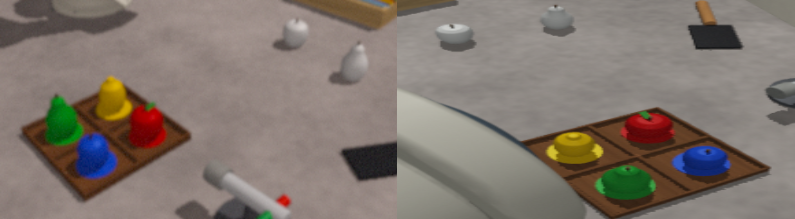

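All four stand upright on their own cards (left crop: green (63,122), yellow (113,98), red (147,125), blue (94,155)), each within about 1 mm of centre. The white pieces at (295,33) and (355,63) are untouched.

```bash
python3 -c "
from workcell import env
print(env.sign_off())"
```

```text
the job is handed in; nothing more can be done
None
```

I've handed the job in: the apple, pear, lemon and plum stand upright on their own cards, each about 1 mm from centre, the white pieces were left alone, and it took about 34 s; no verdict came back.

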